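# Seal the food tubs and set aside the one whose plug will not hold

## Task

Seal the three food tubs for the freezer: press the plug in each red lid straight down until it clicks and stays down. Let up slowly each time, so that a worn plug, which gives easily and comes back up with your finger, does not snap up and splash. Leave the sealed tubs where they stand and slide the tub whose plug will not stay down flat along the worktop until it stands fully on the ribbed drying mat, without lifting it and without disturbing the other things.

Things in the scene. Friction and masses are not known exactly. Their poses are not given: they have to be found in the camera images.
- tub_a: clear food tub of pasta with a red press-on lid, one of three alike; origin at the centre of its underside. 109 mm along its own x, 149 mm along its own y at the lid, 105 x 146 mm at the walls below it, 50 mm in the middle of each side flat; lid top at 60 mm; 0.3 to 0.5 kg. Too wide to grip: push it by its sides, 15 to 50 mm up, with 2 to 4 N. Never lift or tip it
- plug_a (a joint): sealing plug in the middle of tub_a's lid: 0 = fully up (open), 0.010 m = fully down; pressed straight down. A sound plug resists with up to about 10 N early in its travel, then clicks over and stays down by itself. A worn one gives under only 1.3 to 4 N, does not click and comes back up, snapping up if let go suddenly. Which of the three are sound or worn cannot be seen
- plug_a_top (a point): middle of the top of the plug's grey round head (36 mm across) on tub_a; 83 mm above the worktop with the plug up, 73 mm with it down, when the head still stands 6 mm over the white collar round it
- tub_b: as tub_a
- plug_b (a joint): as plug_a, for tub_b
- plug_b_top (a point): middle of the top of the plug's grey round head (36 mm across) on tub_b; 83 mm above the worktop with the plug up, 73 mm with it down, when the head still stands 6 mm over the white collar round it
- tub_c: as tub_a
- plug_c (a joint): as plug_a, for tub_c
- plug_c_top (a point): middle of the top of the plug's grey round head (36 mm across) on tub_c; 83 mm above the worktop with the plug up, 73 mm with it down, when the head still stands 6 mm over the white collar round it
- mat_middle (a point): middle of the thin dark grey-blue ribbed drying mat, which lies fixed on the worktop: 220 mm along its own x, 260 mm along its own y, 1 mm thick and no obstacle to sliding. Beyond it and beyond the tubs a tall cupboard rises from the worktop; its face runs along the line x + y = 0.8 m
- salt: bystander: salt shaker with a grey top, 44 mm across, 90 mm high; origin at the centre of its underside. Leave it alone
- lemon: bystander: lemon, 74 x 51 x 53 mm high, lying on the worktop; origin at its underside. Leave it alone
- mug: bystander: white mug with a leaf pattern, 92 x 127 mm with its handle, 95 mm high; origin at the centre of its underside. Leave it alone
- foil: bystander: foil parcel, 88 x 118 x 35 mm high; origin at the centre of its underside. Leave it alone

How it is judged:
On the way:
1. the worn plug has been tried: pressed nearly all the way down (value of joint plug_b above 0.0075 m), for 0.02 s.
At the end, for the whole second after the job is handed in: both sound plugs down (8.5 of 10 mm or more), their tubs within 50 mm of their start; the worn tub on the mat (centre within 65 mm of its middle along the 220 mm side, 70 mm along the 260 mm side); all tubs flat on the worktop and at rest (value of joint each of plug_a, plug_c above 0.0085 m and distance of each of tub_a, tub_c from where it was at the start of the episode below 0.05 m and x of tub_b in the frame of mat_middle between -0.065 and 0.065 m and y of tub_b in the frame of mat_middle between -0.07 and 0.07 m and height (world z) of each of tub_a, tub_b, tub_c below 0.01 m and angle between each of tub_a, tub_b, tub_c's own z axis and vertical below 0.08 rad and linear speed of each of tub_a, tub_b, tub_c below 0.02 m/s); the robot touches nothing.
It fails at once if a plug snaps up (faster than 0.25 m/s) instead of being let up slowly ((velocity of joint plug_a below -0.25 m/s and value of joint plug_a below 0.006 m) or (velocity of joint plug_b below -0.25 m/s and value of joint plug_b below 0.006 m) or (velocity of joint plug_c below -0.25 m/s and value of joint plug_c below 0.006 m)).
It fails at once if a tub is lifted (over 25 mm) or tipped (over 0.3 rad) (height (world z) of any of tub_a, tub_b, tub_c above 0.025 m or angle between any of tub_a, tub_b, tub_c's own z axis and vertical above 0.3 rad).
It fails at once if a bystander is pushed more than 30 mm or knocked over (distance of any of salt, lemon, mug, foil from where it was at the start of the episode above 0.03 m or angle between any of salt, mug, foil's own z axis and vertical above 0.5 rad).
It also fails if it takes over 61 s, if anything falls off the work surface, if the arm or the gripper's body presses on something with over 40 N, if the wrist force passes 120 N, or if a joint passes its speed limit or range.

## Robot

A 6-joint arm with a two-finger parallel gripper is mounted at the origin on a cart in front of the work surface, level with it; the furniture and walls round the work are solid. World frame = base frame: x ahead of the robot, y to its left, z up, the work surface at z = 0. Lengths are in m, angles in rad, forces in N, time in s.
With the tool pointing down it reaches from about 0.325 to 0.75 m from the base axis. Payload 7.6 kg.
Tool frame: the origin (TCP) lies between the finger pads; the fingertips stand 22 mm ahead of it and the grasp point (between the pads) lies 3 mm ahead of it; z points along the fingers, y is the line along which they close (so a half turn about z gives the same grasp; the last joint's range is limited). The gripper opens to 85 mm and grips with 20 to 120 N. Pads are 22 mm wide; open, the fingers measure 114 mm over their backs; the gripper's body (76 mm by 85 mm) begins 54 mm behind the grasp point. The pads swing forward as they close: fully open they stand 13 mm farther back than shut.
Start: joints at [-1.234, 0.052, 1.401, -0, 1.689, -0.07], TCP at [0.208, -0.482, 0.224] pointing down, gripper open.
Joint ranges: [-2.9, 2.9], [-0.91, 2.17], [0.12, 2.37], [-1.06, 4.2], [0.26, 2.73], [-2.93, 2.93]. Speed limits (rad/s): [2.57, 2.57, 3.01, 3.14, 3.14, 3.14].

## Interface

Orientations are given as a rotation vector (axis times angle).
In Python, from rig import * gives the robot as it stands.
- The arm moves only by the tool apply_moves, never from a script. Its argument "series" is a list of rows, each a list of 2 entries, a list of its own where there are three numbers: the shift along the tool's x, y, z in m, then the turn about the tool's z in degrees. In form: [[[dx, dy, dz], yaw], ...]. A call has exactly 8 rows; each row shifts and turns the commanded pose from where the row before left it, along the tool's axes as they then stand; what a row does not reach is not made up. A row lasts 1/8 s, in which the tool goes at most 62.5 mm and 10.7 degrees, less where a joint would pass 70% of its speed; a pose out of reach is approached as far as the arm can. A call is refused whole if a number of a shift passes 0.0625 or a number of a turn 10.7, either way. A call with a gripper value outside its range is refused whole. "gripper" is the closure in counts, from 0 (fully open) to 255 (shut), set as the call begins (left out, the last holds). The fingers move at their own pace and stop on an object; "newtons" is the grip in N (left out, the last holds). Time passes only in rows, so rows that do not move let the fingers close, or fill a call up. It gives the time, the measured TCP pose, the force, the opening and the grip force at its end, in the units of the state.
- observe(): the state, without advancing time (a new reading comes with each control period).
- snapshot(name): name is "side" or "top" or "wrist"; returns a dict with "frame" (400x640x3 uint8, red, green, blue), "depth" (400x640 float32, m along the optical axis (not along the pixel's ray), 0 where there is no reading), "mtx" (3x3 intrinsics, pixels), "eye" and "orientation" of the camera in the world; the wrist camera has in their place "T_tool_cam" (4x4, takes a point from camera to tool coordinates, whose origin is the TCP and whose axes are the flange's). Camera axes: x right, y down, z forward; pixel columns grow to the right and rows downward; lengths in m; the calibration is good to about 2 mm. A picture is of the moment at which its call begins: read the wrist's pose just before it.
- sign_off(): hands the job in; it is judged then, once.
Trained networks look in a picture, given as the dict that the camera call returned (one of the last four; its "shot" number tells which), for a name from the list of things; names that differ only in an ending like _2 or _b are one class to them, and where a whole thing is asked for, a point or a joint stands for the part that bears it (a point fixed in the world has none). Each returns a list of dicts, best first, with "confidence" (0 to 1); they miss things now and then, are a little off and sometimes report something else, mostly with a low value. They report only what shows in the picture. A call takes as long as a camera call.
- recognise(query, picture): "location" ([column, row] as shares, 0 to 1, of the picture: columns of its width, rows of its height, amid what is visible of it).
- masks_of(query, picture): "pixels" (400x640 bool, what is visible of it) and "location" ([column, row] as shares, 0 to 1, of the picture: columns of its width, rows of its height, amid what is visible of it).
- pinpoint(query, picture): "location" ([column, row] as shares, 0 to 1, of the picture: columns of its width, rows of its height: a listed point, or the origin of a listed thing).
The state is a dict: "clock": time; "joint_positions": joint angles; "joint_vel": joint speeds; "effort": joint torques, N m; "tool_pos": TCP position; "tcp_rot": TCP orientation; "wrist_force": force on the tool from outside, world axes, zero at the start; "torque": the same for the moment, N m; "opening": finger opening in m; "finger_force": force on a finger pad.
Only numpy, scipy, OpenCV 4.12 (cv2) and the standard library are available. Lean on these libraries where they do the work, as an engineer would, in place of code of your own. Each camera call takes 0.05 s, during which the arm holds its last target. There are 200 camera calls.

## Working session

There is one attempt and no reset: what is moved stays moved. The work goes in short steps, Python scripts to look and compute and a tool call to move; the robot and the scene stay as the last step left them, time stands still between calls to the robot, and variables do not carry over. Pictures are saved under pics/ and viewed, at most 10 in all, crops included, and the job is handed in when it is done.

Besides the shell and the picture viewer there is one more tool, called after "Request:" as a command line: name --argument value ..., lists and objects as JSON in quotes. apply_moves: Moves the arm, as the interface text tells. Its arguments: {"type":"object","properties":{"series":{"type":"array"},"gripper":{"type":"number"},"newtons":{"type":"number"}},"required":["series"]}

```bash
mkdir -p pics; cat > h.py <<'E'
from rig import *
import numpy as np, cv2
from scipy.spatial.transform import Rotation as R
def rot(o):
    o=np.array(o,float)
    if o.shape==(3,3): return o
    return R.from_rotvec(o).as_matrix() if o.size==3 else R.from_quat(o).as_matrix()
def pose(s):
    return rot(s["orientation"]),np.array(s["eye"])
def ray(s,loc):
    u,v=loc[0]*640,loc[1]*400
    return np.linalg.inv(s["mtx"])@[u,v,1]
def atz(s,loc,z):
    Rm,e=pose(s); d=Rm@ray(s,loc); return e+d*(z-e[2])/d[2]
def cloud(s):
    v,u=np.mgrid[:400,:640]; p=np.stack([u+.5,v+.5,np.ones_like(u)],-1)@np.linalg.inv(s["mtx"]).T
    Rm,e=pose(s); return (p*s["depth"][...,None])@Rm.T+e
E
python3 - <<'E'
from h import *
print(observe())
for n in ("top","side"):
    s=snapshot(n); cv2.imwrite(f"pics/{n}.png",s["frame"][...,::-1]); print(n,s["eye"],s["orientation"])
    C=cloud(s)
    for q,z in (("plug_a_top",.083),("mat_middle",.001)):
        for d in pinpoint(q,s): print(q,np.round(d["confidence"],2),np.round(d["location"],3),np.round(atz(s,d["location"],z),3))
    for q in ("tub_a","salt","lemon","mug","foil"):
        for d in masks_of(q,s):
            m=d["pixels"]&(s["depth"]>0); P=C[m]; 
            if len(P)<20: continue
            zt=np.percentile(P[:,2],95)
            if q=="tub_a": P=P[abs(P[:,2]-.06)<.006]
            if len(P)<20: continue
            r=cv2.minAreaRect((P[:,:2]*1000).astype(np.float32))
            print(q,round(d["confidence"],2),np.round(d["location"],3),"ztop",round(zt,3),"rect",np.round(r[0]),np.round(r[1]),round(r[2]),"min",np.round(P.min(0),3),"max",np.round(P.max(0),3))
E
```

```text
{'clock': 0.0, 'joint_positions': array([-1.23429188e+00,  5.28235734e-02,  1.40169323e+00,  8.48572810e-06,
        1.68857126e+00, -7.03008680e-02]), 'joint_vel': array([2.00225800e-03, 8.51544178e-04, 2.19842066e-04, 8.73629519e-05,
       1.02943057e-03, 9.63186745e-05]), 'effort': array([ 1.48046631e-03, -3.81664681e+01, -3.60189950e+01,  7.21630090e-05,
        6.21318526e-03, -6.06509275e-06]), 'tool_pos': array([ 0.20765656, -0.48186749,  0.22319523]), 'tcp_rot': array([-3.07537536e+00, -6.34313046e-01,  2.98469965e-04]), 'wrist_force': array([ 0.19787707, -0.30304413, -0.22687041]), 'torque': array([ 0.0086346 ,  0.01467   , -0.03880672]), 'finger_force': 0.0, 'opening': 0.08524872445234549}
top [ 0.19158938 -0.13754224  1.57768503] [-2.3201836   1.81388843 -0.21024585]
plug_a_top 0.62 [0.665 0.476] [ 0.661 -0.373  0.083]
plug_a_top 0.44 [0.537 0.56 ] [ 0.492 -0.146  0.083]
mat_middle 0.57 [0.553 0.422] [ 0.702 -0.136  0.001]
tub_a 0.74 [0.536 0.577] ztop 0.079 rect [ 487. -143.] [108. 148.] 36 min [ 0.412 -0.222  0.054] max [ 0.563 -0.065  0.066]
tub_a 0.65 [0.41  0.506] zt
[... 1131 characters left out ...]
 [0.476 0.48 ] ztop 0.074 rect [504. 117.] [114. 148.] 56 min [0.426 0.041 0.054] max [0.583 0.189 0.066]
salt 0.81 [0.554 0.484] ztop 0.086 rect [675. 106.] [120.  45.] 74 min [ 0.643  0.048 -0.002] max [0.703 0.169 0.091]
lemon 0.65 [0.405 0.676] ztop 0.052 rect [ 316. -254.] [55. 48.] 8 min [ 0.289 -0.28  -0.001] max [ 0.342 -0.229  0.054]
mug 0.81 [0.648 0.67 ] ztop 0.093 rect [ 705. -340.] [306.  91.] 61 min [ 0.65  -0.492 -0.001] max [ 0.811 -0.205  0.19 ]
foil 0.79 [0.398 0.424] ztop 0.036 rect [365. 363.] [101. 198.] 8 min [ 0.318  0.264 -0.003] max [0.425 0.464 0.038]
foil 0.55 [0.553 0.483] ztop 0.086 rect [660. 102.] [ 40. 109.] 7 min [ 0.643  0.048 -0.   ] max [0.684 0.159 0.09 ]
```

View pics/top.png

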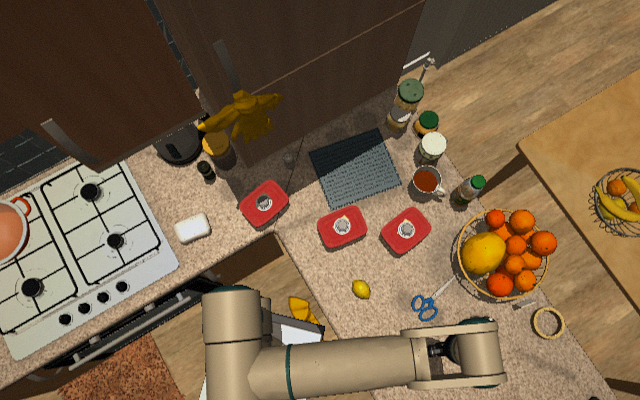

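View pics/side.png

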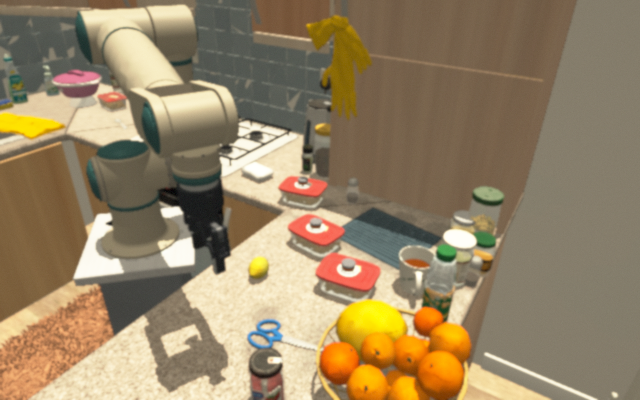

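```bash
cat > m.py <<'E'
from h import *
s=snapshot("top"); C=cloud(s); f=s["frame"]
# plug heads: 70..90 mm near lids
for c in ((.487,-.143),(.501,.118),(.524,-.343)):
    m=(np.hypot(C[...,0]-c[0],C[...,1]-c[1])<.04)&(C[...,2]>.075)&(C[...,2]<.1)
    P=C[m]; print("plug",len(P),P.mean(0).round(3),np.ptp(P,0).round(3))
    m=(np.hypot(C[...,0]-c[0],C[...,1]-c[1])<.12)&(abs(C[...,2]-.06)<.01)
    n,l,st,ce=cv2.connectedComponentsWithStats(m.astype(np.uint8)); i=1+st[1:,4].argmax()
    r=cv2.minAreaRect((C[l==i][:,:2]*1000).astype(np.float32)); print("lid",r,cv2.boxPoints(r).round().tolist())
g=f.astype(int)
m=(C[...,2]<.01)&(C[...,0]>.5)&(g.sum(-1)<300)&(g[...,2]>=g[...,0])&(C[...,0]+C[...,1]<.8)
m=cv2.morphologyEx(m.astype(np.uint8),cv2.MORPH_CLOSE,np.ones((7,7)))
n,l,st,ce=cv2.connectedComponentsWithStats(m)
for i in range(1,n):
    if st[i,4]>400:
        r=cv2.minAreaRect((C[(l==i)&(s["depth"]>0)][:,:2]*1000).astype(np.float32)); print("mat",st[i],r,cv2.boxPoints(r).round().tolist())
E
python3 m.py
```

```text
plug 99 [ 0.487 -0.143  0.082] [0.034 0.034 0.015]
lid ((486.8255920410156, -142.94793701171875), (107.77513885498047, 148.17413330078125), 36.49263000488281) [[399.0, -115.0], [488.0, -235.0], [574.0, -170.0], [486.0, -51.0]]
plug 94 [0.501 0.118 0.082] [0.033 0.035 0.014]
lid ((501.11572265625, 118.53695678710938), (109.59900665283203, 147.80496215820312), 54.195125579833984) [[409.0, 117.0], [529.0, 31.0], [593.0, 120.0], [473.0, 206.0]]
plug 99 [ 0.523 -0.343  0.082] [0.034 0.034 0.015]
lid ((524.4765625, -343.2105407714844), (107.73055267333984, 149.2637939453125), 51.82585144042969) [[433.0, -339.0], [550.0, -432.0], [616.0, -347.0], [499.0, -255.0]]
mat [ 308  128   94   82 4596] ((706.3717041015625, -139.18991088867188), (221.5402374267578, 259.63671875), 34.229557037353516) [[542.0, -94.0], [688.0, -309.0], [871.0, -184.0], [725.0, 30.0]]
```

The top view shows the three tubs at pixels (264,203), (342,227) and (405,231), and the mat at (352,168). The networks and the depth geometry agree with those positions. I'll start with the right-hand tub and close the fingers on the way.

Request:
apply_moves --series '[[[0.03,0,0],0],[[0.05,0,0],0],[[0.055,0,0],0],[[0.055,0,0],0],[[0.055,-0.001,0.01],0],[[0.05,-0.001,0.02],0],[[0.035,-0.001,0.03],0],[[0.0145,0,0.03],0]]' --gripper 255

```text
clock: 1.85
tool_pos: [0.5246, -0.3417, 0.1328]
tcp_rot: [-3.076, -0.638, -0.0]
wrist_force: [-0.6, 0.4, 0.2]
opening: -0.0001
finger_force: 0.0
```

Request:
apply_moves --series '[[[0,0.001,0.015],0],[[0,0,0.01],0],[[0,0,0.003],0],[[0,0,0.003],0],[[0,0,0.003],0],[[0,0,0.003],0],[[0,0,0.002],0],[[0,0,0.001],0]]'

```text
clock: 2.85
tool_pos: [0.5234, -0.344, 0.0939]
tcp_rot: [3.077, 0.635, -0.0]
wrist_force: [0.3, -0.8, -0.5]
opening: 0.0002
finger_force: 0.0
```

Request:
apply_moves --series '[[[0,0,0.001],0],[[0,0,0.001],0],[[0,0,0.001],0],[[0,0,0],0],[[0,0,0],0],[[0,0,0],0],[[0,0,0],0],[[0,0,0],0]]'

```text
clock: 3.85
tool_pos: [0.5234, -0.344, 0.091]
tcp_rot: [3.077, 0.635, 0.0]
wrist_force: [-0.1, 0.1, 1.1]
opening: -0.0002
finger_force: 0.0
```

```bash
python3 - <<'E'
from h import *
o=observe(); print(o["tool_pos"],o["wrist_force"],o["torque"])
s=snapshot("side"); cv2.imwrite("pics/s2.png",cv2.resize(s["frame"][200:320,270:430,::-1],None,fx=4.5,fy=4.5))
E
```

```text
[ 0.52336726 -0.34402384  0.09103917] [-0.06363269  0.1294687   1.05407756] [ 0.00351788  0.05324455 -0.03525668]
```

View pics/s2.png

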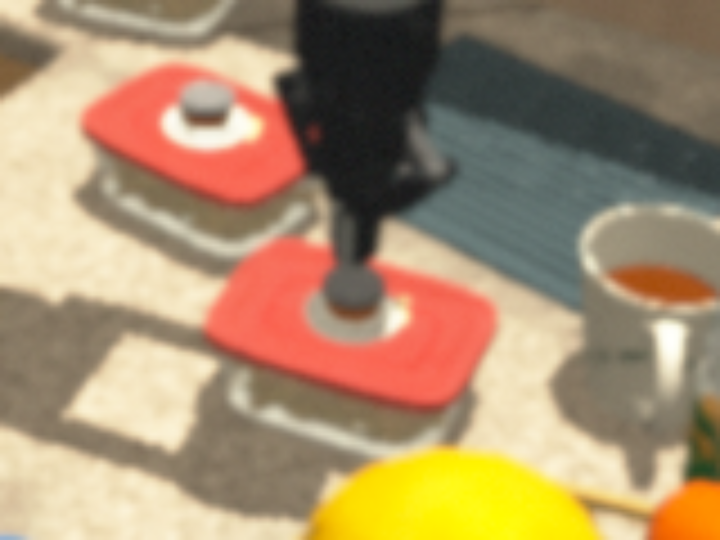

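The picture shows the fingertip over the right plug at about (355,280), but I can't tell whether the head has gone down. I'll press further in small steps and watch the force.

Request:
apply_moves --series '[[[0,0,0.001],0],[[0,0,0.001],0],[[0,0,0.001],0],[[0,0,0],0],[[0,0,0],0],[[0,0,0],0],[[0,0,0],0],[[0,0,0],0]]'

```text
clock: 4.9
tool_pos: [0.5234, -0.344, 0.088]
tcp_rot: [3.077, 0.635, 0.0]
wrist_force: [-0.2, -0.3, -0.1]
opening: -0.0
finger_force: 0.0
```

```bash
python3 - <<'E'
from h import *
s=snapshot("side"); C=cloud(s)
for c in ((.487,-.143),(.524,-.343)):
    m=(np.hypot(C[...,0]-c[0],C[...,1]-c[1])<.022)&(C[...,2]>.062)&(C[...,2]<.12)
    print(c,np.sort(C[m][:,2])[::8].round(3))
E
```

```text
(0.487, -0.143) [0.062 0.065 0.065 0.066 0.067 0.068 0.07  0.072 0.076 0.078 0.08  0.081
 0.081 0.082 0.082 0.083 0.083 0.083 0.084]
(0.524, -0.343) [0.062 0.063 0.064 0.065 0.066 0.066 0.067 0.067 0.068 0.069 0.07  0.072
 0.075 0.078 0.08  0.08  0.081 0.081 0.082 0.082 0.082 0.082 0.083 0.083
 0.083 0.083 0.084 0.099 0.104 0.106 0.108 0.109 0.111 0.114 0.116 0.118]
```

Request:
apply_moves --series '[[[0,0,0.001],0],[[0,0,0.001],0],[[0,0,0.001],0],[[0,0,0.001],0],[[0,0,0.001],0],[[0,0,0.001],0],[[0,0,0],0],[[0,0,0],0]]'

```text
clock: 5.95
tool_pos: [0.5234, -0.344, 0.0821]
tcp_rot: [3.077, 0.635, 0.0]
wrist_force: [1.0, -0.0, -0.5]
opening: 0.0001
finger_force: 0.0
```

```bash
python3 - <<'E'
from h import *
s=snapshot("side"); C=cloud(s)
for c in ((.487,-.143),(.524,-.343)):
    m=(np.hypot(C[...,0]-c[0],C[...,1]-c[1])<.022)&(C[...,2]>.062)&(C[...,2]<.12)
    print(c,np.sort(C[m][:,2])[::8].round(3))
cv2.imwrite("pics/s3.png",cv2.resize(s["frame"][220:300,300:400,::-1],None,fx=6,fy=6))
E
```

```text
(0.487, -0.143) [0.062 0.064 0.065 0.066 0.067 0.067 0.068 0.071 0.072 0.077 0.08  0.08
 0.081 0.082 0.082 0.082 0.083 0.083 0.084 0.084]
(0.524, -0.343) [0.062 0.063 0.065 0.065 0.066 0.066 0.067 0.068 0.068 0.07  0.072 0.073
 0.078 0.08  0.08  0.081 0.081 0.082 0.082 0.082 0.083 0.083 0.084 0.085
 0.094 0.097 0.1   0.102 0.104 0.106 0.108 0.11  0.112 0.115 0.116 0.119]
```

View pics/s3.png

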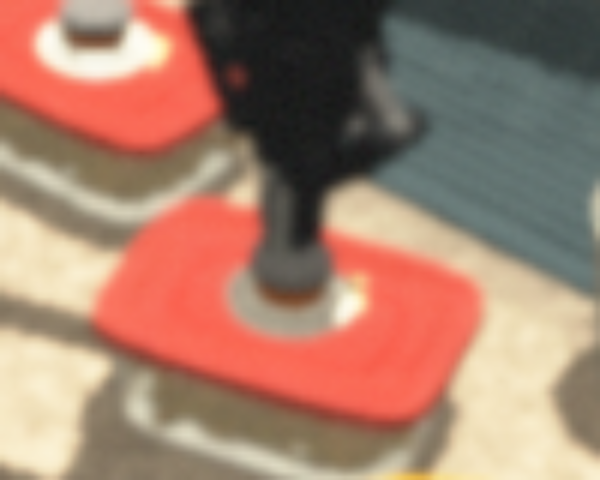

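```bash
python3 - <<'E'
from h import *
o=observe();print(o["tool_pos"],o["joint_positions"])
s=snapshot("side"); C=cloud(s); f=s["frame"].astype(int)
for r in range(225,282,4):
    row=[]
    for c in range(336,366,4): row.append(tuple((C[r,c]*1000).round().astype(int).tolist())+(int(f[r,c].sum()),))
    print(r,row)
Rm=R.from_rotvec(o["tcp_rot"]).as_matrix()
s=snapshot("wrist"); T=np.array(s["T_tool_cam"]); print(T.round(3))
v,u=np.mgrid[:400,:640]; p=np.stack([u+.5,v+.5,np.ones_like(u)],-1)@np.linalg.inv(s["mtx"]).T*s["depth"][...,None]
t=p@T[:3,:3].T+T[:3,3]; w=t@Rm.T+o["tool_pos"]
m=(s["depth"]>0)&(abs(t[...,0])<.03)&(abs(t[...,1])<.03)&(abs(t[...,2])<.08)
print(np.c_[t[m],w[m]][::150].round(3))
cv2.imwrite("pics/w1.png",s["frame"][...,::-1])
E
```

```text
[ 0.52338068 -0.34408193  0.08209855] [-6.40504165e-01  4.18379616e-01  1.26041322e+00 -3.79706564e-05
  1.46258826e+00  5.23472880e-01]
225 [(502, -309, 171, 148), (502, -343, 193, 91), (511, -344, 193, 93), (517, -356, 199, 80), (522, -369, 207, 89), (529, -375, 210, 81), (537, -380, 212, 81), (660, -78, 5, 248)]
229 [(501, -316, 164, 91), (504, -337, 178, 78), (512, -342, 180, 77), (514, -367, 196, 93), (523, -368, 195, 82), (530, -376, 200, 76), (539, -377, 199, 174), (547, -379, 199, 190)]
233 [(501, -315, 153, 124), (504, -340, 168, 175), (513, -341, 168, 83), (513, -369, 187, 83), (523, -369, 185, 73), (528, -382, 193, 76), (537, -384, 193, 200), (647, -116, 2, 321)]
237 [(500, -319, 144, 277), (504, -340, 157, 91), (512, -347, 161, 87), (515, -366, 173, 82), (524, -369, 174, 78), (247, -1179, 757, 71), (536, -387, 185, 150), (545, -391, 186, 336)]
241 [(536, -201, 46, 323), (508, -329, 138, 137), (513, -345, 148, 94), (515, -368, 163, 84), (527, -363, 158, 96), (539, -356, 152, 106), (534, -396, 180, 235), (542, -401, 182, 258)]
245 [(540, -188, 23, 469), (562, -157, -2, 413)
[... 8661 characters left out ...]
65  0.535 -0.366  0.147]
 [ 0.015 -0.005 -0.08   0.535 -0.334  0.162]
 [-0.001 -0.029 -0.063  0.511 -0.317  0.145]
 [-0.     0.027 -0.064  0.534 -0.369  0.146]
 [-0.     0.027 -0.065  0.534 -0.369  0.147]
 [-0.003 -0.029 -0.063  0.509 -0.318  0.145]
 [-0.002 -0.026 -0.065  0.511 -0.321  0.147]
 [ 0.011 -0.004 -0.079  0.531 -0.336  0.161]
 [ 0.009  0.004 -0.078  0.533 -0.344  0.161]
 [-0.005  0.03  -0.063  0.53  -0.374  0.145]
 [-0.008 -0.004 -0.061  0.514 -0.344  0.143]
 [-0.008  0.029 -0.063  0.528 -0.374  0.145]
 [-0.008 -0.027 -0.065  0.506 -0.322  0.147]
 [-0.008  0.027 -0.066  0.526 -0.372  0.148]
 [-0.008  0.026 -0.069  0.527 -0.371  0.151]
 [-0.008  0.03  -0.072  0.528 -0.375  0.154]]
```

View pics/w1.png

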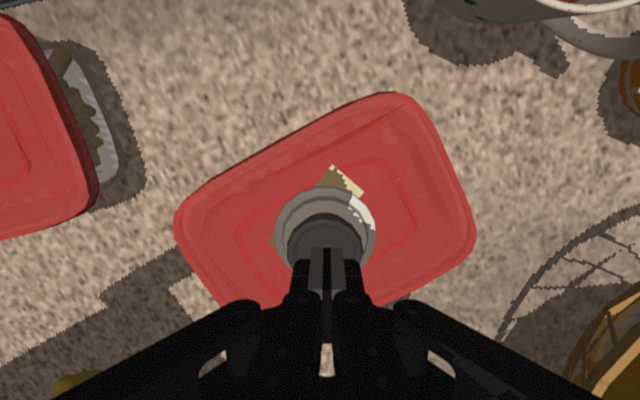

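The wrist view shows the finger centred over the head at (325,245). Both cameras put the real fingertip about 10 mm above the reported TCP, so it hasn't touched the plug yet. I'll go on down until I feel a force.

Request:
apply_moves --series '[[[0,0,0.002],0],[[0,0,0.002],0],[[0,0,0.002],0],[[0,0,0.001],0],[[0,0,0.001],0],[[0,0,0.001],0],[[0,0,0.001],0],[[0,0,0.001],0]]'

```text
clock: 7.1
tool_pos: [0.5233, -0.344, 0.0711]
tcp_rot: [3.077, 0.635, -0.0]
wrist_force: [-1.6, 1.1, 2.2]
opening: 0.0
finger_force: 1.2
```

Request:
apply_moves --series '[[[0,0,0.001],0],[[0,0,0.001],0],[[0,0,0.001],0],[[0,0,0.001],0],[[0,0,0],0],[[0,0,0],0],[[0,0,0],0],[[0,0,0],0]]'

```text
clock: 8.1
tool_pos: [0.5234, -0.3441, 0.0671]
tcp_rot: [3.077, 0.635, 0.0]
wrist_force: [-1.8, 0.6, 2.5]
opening: -0.0002
finger_force: 1.7
```

```bash
cat > p.py <<'E'
from h import *
import sys
s=snapshot("side"); C=cloud(s); o=observe(); print(o["wrist_force"],o["torque"],o["tool_pos"])
for c in ((.487,-.143),(.501,.118),(.524,-.343)):
    m=(np.hypot(C[...,0]-c[0],C[...,1]-c[1])<.022)&(C[...,2]>.062)&(C[...,2]<.12)
    print(c,np.sort(C[m][:,2])[::10].round(3))
E
python3 p.py
```

```text
[-2.14453103  0.63683005  3.89980547] [0.22161134 0.34799628 0.00627533] [ 0.52338329 -0.34400632  0.06705831]
(0.487, -0.143) [0.062 0.064 0.066 0.066 0.067 0.069 0.071 0.074 0.079 0.081 0.081 0.082
 0.082 0.083 0.083 0.084]
(0.501, 0.118) [0.062 0.065 0.066 0.067 0.07  0.074 0.079 0.08  0.082 0.083 0.084]
(0.524, -0.343) [0.062 0.063 0.065 0.066 0.067 0.068 0.069 0.072 0.073 0.073 0.074 0.074
 0.075 0.08  0.084 0.086 0.088 0.091 0.094 0.097 0.099 0.101 0.104 0.107
 0.111 0.115 0.119]
```

Request:
apply_moves --series '[[[0,0,0.001],0],[[0,0,0.001],0],[[0,0,0.001],0],[[0,0,0],0],[[0,0,0],0],[[0,0,0],0],[[0,0,0],0],[[0,0,0],0]]'

```text
clock: 9.15
tool_pos: [0.5235, -0.3442, 0.0658]
tcp_rot: [3.076, 0.634, 0.001]
wrist_force: [-6.8, 3.6, 12.5]
opening: -0.0001
finger_force: 6.2
```

Request:
apply_moves --series '[[[0,0,-0.001],0],[[0,0,-0.001],0],[[0,0,-0.002],0],[[0,0,-0.002],0],[[0,0,-0.002],0],[[0,0,-0.002],0],[[0,0,-0.002],0],[[0,0,0],0]]'

```text
clock: 10.15
tool_pos: [0.5233, -0.3441, 0.0759]
tcp_rot: [3.077, 0.635, -0.0]
wrist_force: [0.7, -0.8, 1.5]
opening: -0.0002
finger_force: 0.5
```

```bash
python3 p.py
```

```text
[1.18248264 0.6267786  1.45143719] [-0.00483323 -0.01147177 -0.00397836] [ 0.52334522 -0.34405291  0.07587659]
(0.487, -0.143) [0.062 0.064 0.065 0.067 0.067 0.069 0.072 0.078 0.079 0.081 0.081 0.082
 0.082 0.083 0.083 0.084]
(0.501, 0.118) [0.062 0.065 0.066 0.068 0.071 0.077 0.081 0.082 0.083 0.083 0.084]
(0.524, -0.343) [0.063 0.064 0.064 0.066 0.066 0.067 0.067 0.068 0.069 0.072 0.077 0.079
 0.081 0.082 0.082 0.082 0.083 0.085 0.09  0.094 0.096 0.099 0.102 0.104
 0.107 0.109 0.111 0.114 0.118]
```

The right-hand tub's plug came back up with the finger, so that tub is the worn one. On to the middle tub.

Request:
apply_moves --series '[[[0,0,-0.004],0],[[0,0,-0.025],0],[[0.01,-0.045,0],0],[[0.012,-0.05,0],0],[[0.0123,-0.05,0],0],[[0.012,-0.0539,0],0],[[0,0,0.02],0],[[0,0,0.006],0]]'

```text
clock: 11.2
tool_pos: [0.4866, -0.1424, 0.0782]
tcp_rot: [-3.076, -0.636, 0.002]
wrist_force: [-0.9, 0.3, 0.1]
opening: 0.0002
finger_force: 0.0
```

Request:
apply_moves --series '[[[0,0,0.002],0],[[0,0,0.002],0],[[0,0,0.002],0],[[0,0,0.002],0],[[0,0,0.002],0],[[0,0,0.002],0],[[0,0,0.001],0],[[0,0,0],0]]'

```text
clock: 12.2
tool_pos: [0.4872, -0.1431, 0.0659]
tcp_rot: [3.077, 0.635, 0.0]
wrist_force: [0.4, -1.0, -0.1]
opening: 0.0001
finger_force: 0.2
```

```bash
python3 p.py
```

```text
[ 0.76913671 -0.79297843  0.48718304] [-0.01729576 -0.00372606  0.03229181] [ 0.48723115 -0.14305753  0.06597068]
(0.487, -0.143) [0.062 0.064 0.066 0.067 0.07  0.071 0.072 0.073 0.075 0.079 0.084 0.088
 0.091 0.094 0.099 0.102 0.106 0.11  0.117]
(0.501, 0.118) [0.063 0.065 0.069 0.078 0.081 0.084]
(0.524, -0.343) [0.062 0.064 0.065 0.066 0.066 0.067 0.068 0.068 0.07  0.073 0.078 0.08
 0.081 0.081 0.081 0.082 0.082 0.082 0.083 0.083 0.083 0.084 0.086]
```

Request:
apply_moves --series '[[[0,0,-0.002],0],[[0,0,-0.004],0],[[0,0,-0.03],0],[[0.021,-0.043,0],0],[[0.0235,-0.047,0],0],[[0.0235,-0.047,0],0],[[0.0235,-0.047,0],0],[[0.0248,-0.0501,0.005],0]]'

```text
clock: 13.25
tool_pos: [0.5017, 0.1197, 0.0979]
tcp_rot: [3.077, 0.634, 0.003]
wrist_force: [0.9, -1.9, -0.8]
opening: -0.0001
finger_force: 0.0
```

Request:
apply_moves --series '[[[0,0,0.018],0],[[0,0,0.002],0],[[0,0,0.003],0],[[0,0,0.002],0],[[0,0,0.002],0],[[0,0,0.002],0],[[0,0,0.002],0],[[0,0,0],0]]'

```text
clock: 14.25
tool_pos: [0.5014, 0.1176, 0.0659]
tcp_rot: [3.077, 0.634, -0.0]
wrist_force: [0.6, 0.1, 1.4]
opening: -0.0002
finger_force: 0.8
```

```bash
python3 p.py
```

```text
[-0.4927267   0.350655    0.63183998] [-0.02580534 -0.02761705 -0.00579065] [0.50143688 0.11766305 0.06593181]
(0.487, -0.143) [0.062 0.064 0.066 0.067 0.069 0.071 0.071 0.072 0.072 0.073 0.073 0.074]
(0.501, 0.118) [0.062 0.065 0.068 0.071 0.072 0.074 0.08  0.085 0.088 0.094 0.097 0.101
 0.104 0.109 0.117]
(0.524, -0.343) [0.063 0.064 0.065 0.066 0.066 0.067 0.068 0.069 0.07  0.073 0.079 0.08
 0.081 0.081 0.082 0.082 0.082 0.082 0.083 0.083 0.084 0.084 0.085]
```

Both sound plugs are down. The tub's own short axis (51.8°) points almost straight at the mat. I'll rise, turn the tool to match, part-open the fingers and check the clearances.

Request:
apply_moves --series '[[[0,0,-0.002],0],[[0,0,-0.004],0],[[0,0,-0.05],0],[[0,0,-0.06],0],[[0,0,-0.04],0],[[0,0,0],-9.5],[[0,0,0],-9.5],[[0,0,0],-9.5]]' --gripper 135

```text
clock: 15.3
tool_pos: [0.5013, 0.1181, 0.2223]
tcp_rot: [2.822, 1.38, 0.0]
wrist_force: [0.6, 0.4, 0.3]
opening: 0.0401
finger_force: 0.0
```

```bash
cat > g.py <<'E'
from h import *
o=observe(); Rm=R.from_rotvec(o["tcp_rot"]).as_matrix(); print("tool",o["tool_pos"],"x-axis deg",np.degrees(np.arctan2(Rm[1,0],Rm[0,0])),o["opening"])
c0=np.array([.5245,-.343]); u=np.array([.613,.790]); v=np.array([.790,-.613])
for n in ("top","side"):
    s=snapshot(n); C=cloud(s); ok=(s["depth"]>0)&(C[...,2]>.012)&(C[...,2]<.3)
    U=(C[...,:2]-c0)@u; V=(C[...,:2]-c0)@v
    print(n,"max height map mm (rows u from -200 step 20; cols v -140..140 step 20)")
    for a in range(-200,340,20):
        print(a,[int(1000*np.percentile(C[m][:,2],90)) if (m:=ok&(abs(U*1000-a)<10)&(abs(V*1000-b)<10)).sum()>3 else 0 for b in range(-140,141,20)])
E
python3 g.py; python3 m.py
```

```text
tool [0.50131659 0.11807024 0.22227714] x-axis deg 52.13290224465947 0.04007370902326015
top max height map mm (rows u from -200 step 20; cols v -140..140 step 20)
-200 [0, 0, 0, 0, 0, 0, 0, 0, 0, 86, 127, 141, 153, 158, 158]
-180 [0, 0, 0, 0, 0, 0, 0, 0, 0, 0, 115, 138, 151, 155, 154]
-160 [0, 0, 0, 0, 0, 0, 0, 0, 0, 0, 105, 128, 139, 143, 148]
-140 [0, 0, 0, 0, 0, 0, 0, 0, 0, 0, 0, 88, 115, 125, 123]
-120 [0, 0, 0, 0, 0, 0, 0, 0, 0, 0, 0, 0, 86, 88, 83]
-100 [0, 0, 0, 0, 0, 0, 0, 0, 0, 0, 0, 0, 0, 0, 92]
-80 [0, 0, 0, 0, 0, 0, 0, 0, 0, 0, 0, 0, 0, 0, 0]
-60 [0, 0, 0, 0, 0, 61, 62, 62, 62, 59, 0, 0, 0, 0, 0]
-40 [0, 0, 0, 59, 65, 61, 62, 62, 61, 62, 61, 0, 0, 0, 0]
-20 [0, 0, 0, 62, 61, 59, 65, 82, 61, 59, 60, 61, 0, 0, 0]
0 [0, 0, 0, 63, 62, 57, 80, 84, 84, 58, 62, 62, 0, 0, 0]
20 [0, 0, 0, 65, 62, 59, 68, 81, 62, 58, 60, 64, 0, 0, 0]
40 [0, 0, 0, 0, 63, 61, 60, 62, 62, 61, 63, 0, 0, 98, 93]
60 [0, 0, 0, 0, 0, 61, 58, 60, 60, 61, 0, 0, 96, 87, 60]
80 [62, 61, 61, 0, 0, 0, 0, 0, 0, 0, 0, 0, 95, 59, 61]
100 [58, 58, 62, 61, 0, 0, 0, 0, 0, 0, 0, 0, 97, 85, 58]
120 [72, 58, 59, 62, 0, 
[... 2234 characters left out ...]
[399.0, -115.0], [487.0, -235.0], [574.0, -172.0], [486.0, -52.0]]
plug 1 [0.507 0.103 0.075] [0. 0. 0.]
lid ((513.5616455078125, 75.95741271972656), (147.31394958496094, 69.68807220458984), 8.982263565063477) [[435.0, 99.0], [446.0, 30.0], [592.0, 53.0], [581.0, 122.0]]
plug 100 [ 0.524 -0.343  0.081] [0.035 0.034 0.014]
lid ((523.580322265625, -342.692626953125), (107.44534301757812, 148.14308166503906), 51.773616790771484) [[432.0, -339.0], [549.0, -431.0], [615.0, -346.0], [499.0, -255.0]]
mat [ 309  128   93   82 4597] ((705.3932495117188, -139.40805053710938), (219.11972045898438, 257.89520263671875), 34.601654052734375) [[542.0, -95.0], [688.0, -308.0], [869.0, -183.0], [722.0, 29.0]]
```

Request:
apply_moves --series '[[[-0.02,0.0133,0],0],[[-0.0425,0.0288,0],0],[[-0.0425,0.0288,0],0],[[-0.0425,0.0288,0],0],[[-0.0425,0.0288,0],0],[[-0.0425,0.0288,0],0],[[-0.0425,0.0288,0],0],[[-0.0425,0.0288,0],0]]'

```text
clock: 16.45
tool_pos: [0.4736, -0.2661, 0.2222]
tcp_rot: [2.828, 1.367, 0.0]
wrist_force: [1.7, -0.4, -0.4]
opening: 0.0405
finger_force: 0.0
```

Request:
apply_moves --series '[[[-0.0425,0.0288,0],0],[[-0.0425,0.0288,0],0],[[-0.0425,0.0288,0],0],[[0,0,0],0],[[0,0,0.02],0],[[0,0,0.03],0],[[0,0,0.03],0],[[0,0,0.02],0]]'

```text
clock: 17.45
tool_pos: [0.463, -0.417, 0.1206]
tcp_rot: [-2.826, -1.37, 0.0]
wrist_force: [-0.6, -0.1, -0.7]
opening: 0.0403
finger_force: 0.0
```

```bash
python3 - <<'E'
from h import *
o=observe(); Rm=R.from_rotvec(o["tcp_rot"]).as_matrix()
c0=np.array([.524,-.343]); u=np.array([.616,.788]); v=np.array([.788,-.616])
d=o["tool_pos"][:2]-c0; print("tool u,v",d@u,d@v,o["tool_pos"][2],"x deg",np.degrees(np.arctan2(Rm[1,0],Rm[0,0])),o["opening"])
for n in ("top","side"):
    s=snapshot(n); C=cloud(s); ok=(s["depth"]>0)&(C[...,2]>.03)&(C[...,2]<.1)
    U=(C[...,:2]-c0)@u; V=(C[...,:2]-c0)@v
    for lab,m in (("mid V max",ok&(U>.075)&(V<-.03)&(V>-.2)&(abs(C[...,2]-.058)<.008)),("mug V min",ok&(U>.03)&(U<.16)&(V>.076)&(V<.2)),("tub",ok&(abs(U)<.07)&(abs(V)<.09)&(abs(C[...,2]-.06)<.006))):
        x=np.sort(V[m]); i=np.argsort(V[m]); print(n,lab,x[-8:].round(3) if "mid" in lab else x[:8].round(3),U[m][i][-3:].round(3) if "mid" in lab else U[m][i][:3].round(3))
# fingertip height
s=snapshot("wrist"); T=np.array(s["T_tool_cam"])
vv,uu=np.mgrid[:400,:640]; p=np.stack([uu+.5,vv+.5,np.ones_like(uu)],-1)@np.linalg.inv(s["mtx"]).T*s["depth"][...,None]
t=p@T[:3,:3].T+T[:3,3]
m=(s["depth"]>0)&(abs(t[...,0])<.03)&(abs(t[...,1])<.06)&(t[...,2]<.05)&(t[...,2]>-.06)
z=np.sort(t[m][:,2]);print("finger tool z max",z[::-1][:200:25]); k=t[m][t[m][:,2]>-.03]; print(k.min(0) if len(k) else 0,k.max(0) if len(k) else 0)
E
```

```text
tool u,v -0.09585911744701268 -0.002495578032258268 0.12061327007548536 x deg 51.73295226386442 0.040298066539434185
top mid V max [-0.046 -0.044 -0.044 -0.042 -0.04  -0.036 -0.032 -0.032] [0.463 0.463 0.463]
top mug V min [0.102 0.105 0.105 0.105 0.105 0.105 0.105 0.106] [0.086 0.075 0.073]
top tub [-0.075 -0.074 -0.074 -0.073 -0.073 -0.073 -0.073 -0.073] [ 0.002 -0.002  0.018]
side mid V max [-0.036 -0.035 -0.034 -0.034 -0.032 -0.031 -0.031 -0.031] [0.466 0.461 0.464]
side mug V min [0.107 0.107 0.108 0.108 0.108 0.109 0.109 0.109] [0.098 0.078 0.076]
side tub [-0.073 -0.071 -0.069 -0.069 -0.069 -0.068 -0.068 -0.068] [-0.015 -0.025  0.031]
finger tool z max [-0.00872928 -0.01075689 -0.01181675 -0.01248767 -0.0131235  -0.01356924
 -0.01395489 -0.01432394]
[-0.01119391 -0.03378887 -0.02998638] [ 0.01195557  0.03393226 -0.00872928]
```

Request:
apply_moves --series '[[[0,0.0025,0.03],0],[[0,0,0.04],0],[[0,0,0.03],0],[[0,0,0.0085],0],[[0.005,0,0],0],[[0.006,0,0],0],[[0.006,0,0],0],[[0.006,0,0],0]]'

```text
clock: 18.6
tool_pos: [0.4798, -0.4013, 0.0143]
tcp_rot: [2.825, 1.372, 0.001]
wrist_force: [-0.6, 0.0, 0.0]
opening: 0.0406
finger_force: 0.0
```

Request:
apply_moves --series '[[[0.005,0,0],0],[[0.005,0,0],0],[[0.005,0,0],0],[[0.005,0.0005,0],0],[[0.005,0.0005,0],0],[[0.005,0.0005,0],0],[[0.005,0.0005,0],0],[[0.005,0.0005,0],0]]'

```text
clock: 19.6
tool_pos: [0.5061, -0.3714, 0.0135]
tcp_rot: [2.826, 1.372, -0.0]
wrist_force: [-1.8, -2.2, 0.0]
opening: 0.0405
finger_force: 1.3
```

```bash
cat > t.py <<'E'
from h import *
o=observe(); c0=np.array([.524,-.343]); u=np.array([.616,.788]); v=np.array([.788,-.616])
d=o["tool_pos"][:2]-c0; Rm=R.from_rotvec(o["tcp_rot"]).as_matrix(); print("tool u,v",(d@u).round(4),(d@v).round(4),"xdeg",np.degrees(np.arctan2(Rm[1,0],Rm[0,0])).round(1))
for n in ("top","side"):
    s=snapshot(n); C=cloud(s); f=cv2.cvtColor(s["frame"],cv2.COLOR_RGB2HSV).astype(int)
    red=((f[...,0]<8)|(f[...,0]>172))&(f[...,1]>140)&(f[...,2]>60)&(abs(C[...,2]-.058)<.012)
    k,l,st,ce=cv2.connectedComponentsWithStats(red.astype(np.uint8))
    for i in range(1,k):
        if st[i,4]>150:
            r=cv2.minAreaRect((C[l==i][:,:2]*1000).astype(np.float32)); q=(np.array(r[0])/1000-c0)
            print(n,st[i,4],np.round(r[0]),np.round(r[1]),round(r[2],1),"uv",(q@u).round(3),(q@v).round(3))
E
python3 t.py
```

```text
tool u,v -0.0334 0.0034 xdeg 51.8
top 1177 [501. 118.] [108. 148.] 54.6 uv 0.349 -0.302
top 412 [ 565. -293.] [ 37. 144.] 51.6 uv 0.064 0.001
top 1201 [ 487. -144.] [108. 148.] 36.9 uv 0.135 -0.152
side 620 [ 489. -147.] [107. 141.] 38.9 uv 0.133 -0.148
side 360 [ 594. -348.] [112.  54.] 75.1 uv 0.039 0.058
```

Request:
apply_moves --series '[[[0.006,0.001,0],0],[[0.008,0.0015,0],0],[[0.008,0.0015,0],0],[[0.008,0.0015,0],0],[[0.008,0.0015,0],0],[[0.008,0.0015,0],0],[[0.008,0.0015,0],0],[[0.006,0.001,0],0]]'

```text
clock: 20.7
tool_pos: [0.5521, -0.3309, 0.0135]
tcp_rot: [2.826, 1.373, -0.0]
wrist_force: [-2.5, -1.2, 0.2]
opening: 0.0399
finger_force: 1.3
```

```bash
python3 t.py
```

```text
tool u,v 0.0268 0.0146 xdeg 51.8
top 1178 [501. 118.] [109. 147.] 55.2 uv 0.349 -0.302
top 360 [ 612. -249.] [ 31. 145.] 56.4 uv 0.128 0.011
top 1047 [ 487. -143.] [106. 147.] 36.8 uv 0.135 -0.152
side 302 [476.  97.] [ 76. 153.] 25.8 uv 0.317 -0.309
side 789 [ 489. -149.] [106. 145.] 38.3 uv 0.131 -0.147
side 298 [ 639. -310.] [112.  50.] 70.9 uv 0.097 0.071
```

Request:
apply_moves --series '[[[0.006,0,0],0],[[0.008,0.0005,0],0],[[0.008,0.0005,0],0],[[0.008,0.0005,0],0],[[0.008,0.0005,0],0],[[0.008,0,0],0],[[0.008,0,0],0],[[0.006,0,0],0]]'

```text
clock: 21.8
tool_pos: [0.5906, -0.2849, 0.0135]
tcp_rot: [2.826, 1.373, -0.0]
wrist_force: [-2.1, -2.8, -0.1]
opening: 0.0404
finger_force: 1.2
```

```bash
python3 t.py
```

```text
tool u,v 0.0868 0.0167 xdeg 51.8
top 295 [ 649. -197.] [ 30. 138.] 61.1 uv 0.192 0.008
top 1177 [501. 117.] [109. 147.] 55.2 uv 0.349 -0.302
top 483 [ 509. -113.] [ 57. 148.] 56.1 uv 0.172 -0.154
side 516 [506. 112.] [110. 144.] 57.1 uv 0.347 -0.294
side 812 [ 490. -148.] [108. 144.] 38.4 uv 0.133 -0.147
side 254 [ 678. -265.] [109.  47.] 68.4 uv 0.156 0.073
```

```bash
python3 - <<'E'
from h import *
s=snapshot("top"); a=s["frame"][110:270,230:450,::-1]
t=snapshot("side"); b=t["frame"][180:300,280:445,::-1]
a=cv2.resize(a,(400,291));b=cv2.resize(b,(400,291)); cv2.imwrite("pics/ab.png",np.hstack([a,b]))
E
```

```text
(no output)
```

View pics/ab.png

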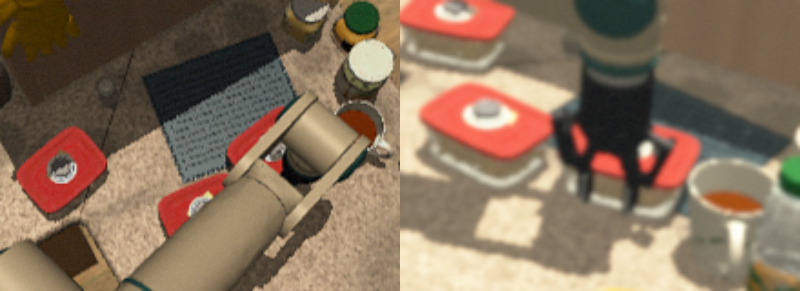

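The two crops show the tub square against the fingers and clear of the middle tub and the mug, with its front edge on the mat. I'll keep pushing.

Request:
apply_moves --series '[[[0.006,0,0],0],[[0.008,0,0],0],[[0.008,0,0],0],[[0.008,0,0],0],[[0.008,0,0],0],[[0.008,0,0],0],[[0.008,0,0],0],[[0.006,0,0],0]]'

```text
clock: 23.0
tool_pos: [0.6277, -0.2378, 0.0135]
tcp_rot: [2.826, 1.373, -0.0]
wrist_force: [-1.7, -3.2, -0.5]
opening: 0.0401
finger_force: 1.4
```

Request:
apply_moves --series '[[[0.006,0,0],0],[[0.008,0,0],0],[[0.008,0,0],0],[[0.008,0,0],0],[[0.008,0,0],0],[[0.008,0,0],0],[[0.008,0,0],0],[[0.006,0,0],0]]'

```text
clock: 24.0
tool_pos: [0.6648, -0.1906, 0.0135]
tcp_rot: [2.826, 1.373, 0.0]
wrist_force: [-1.9, -2.5, 1.0]
opening: 0.0402
finger_force: 1.4
```

```bash
python3 t.py
```

```text
tool u,v 0.2069 0.0171 xdeg 51.8
top 165 [709. -88.] [ 26. 102.] 69.2 uv 0.315 -0.011
top 1176 [501. 117.] [108. 147.] 55.2 uv 0.349 -0.302
top 329 [ 479. -194.] [ 46. 119.] 71.7 uv 0.089 -0.127
side 523 [505. 111.] [112. 143.] 59.0 uv 0.347 -0.295
side 870 [ 489. -148.] [107. 145.] 36.7 uv 0.133 -0.147
side 184 [ 753. -179.] [105.  28.] 51.9 uv 0.27 0.079
```

The tool has reached its planned end point. I'll back straight off, rise and look.

Request:
apply_moves --series '[[[-0.005,0,0],0],[[-0.015,0,0],0],[[-0.025,0,0],0],[[-0.015,0,0],0],[[0,0,-0.05],0],[[0,0,-0.06],0],[[0,0,-0.06],0],[[0,0,-0.03],0]]'

```text
clock: 25.1
tool_pos: [0.6276, -0.2395, 0.2187]
tcp_rot: [2.822, 1.369, 0.007]
wrist_force: [0.4, -0.5, -0.6]
opening: 0.0403
finger_force: 0.0
```

Request:
apply_moves --series '[[[-0.04,0,0],0],[[-0.05,0,0],0],[[-0.05,0,0],0],[[-0.05,0,0],0],[[-0.05,0,0],0],[[-0.04,0,0],0],[[0,0,0],0],[[0,0,0],0]]'

```text
clock: 26.1
tool_pos: [0.454, -0.4582, 0.2136]
tcp_rot: [-2.826, -1.372, -0.001]
wrist_force: [0.1, -0.4, -0.2]
opening: 0.0405
finger_force: 0.0
```

```bash
python3 t.py; python3 p.py; python3 - <<'E'
from h import *
s=snapshot("top"); C=cloud(s)
cv2.imwrite("pics/end.png",s["frame"][...,::-1])
m=(np.hypot(C[...,0]-.70,C[...,1]+.14)<.12)&(abs(C[...,2]-.06)<.008)
r=cv2.minAreaRect((C[m][:,:2]*1000).astype(np.float32)); a=np.radians(34.4); d=np.array(r[0])/1000-[.706,-.139]
print(r,"mat x,y",d@[np.cos(a),np.sin(a)],d@[-np.sin(a),np.cos(a)])
E
```

```text
tool u,v -0.1339 0.0159 xdeg 51.8
top 1102 [ 703. -139.] [109. 147.] 51.7 uv 0.271 0.016
top 1179 [502. 118.] [109. 146.] 54.6 uv 0.349 -0.302
top 1204 [ 487. -144.] [108. 148.] 36.9 uv 0.134 -0.152
side 380 [493. 116.] [118. 125.] 68.8 uv 0.343 -0.307
side 686 [ 709. -143.] [114. 140.] 53.0 uv 0.271 0.023
side 391 [ 453. -150.] [ 67. 143.] 6.1 uv 0.108 -0.175
side 241 [ 535. -180.] [109.  45.] 73.1 uv 0.135 -0.091
[-0.03444604  0.48453504 -0.8501126 ] [ 0.03391526 -0.0400912   0.01314944] [ 0.45493886 -0.45747716  0.21362907]
(0.487, -0.143) [0.062 0.064 0.066 0.068 0.071 0.072]
(0.501, 0.118) [0.063 0.065 0.067 0.07  0.071 0.072 0.073 0.074]
(0.524, -0.343) []
((703.0633544921875, -139.9307403564453), (108.15139770507812, 150.53070068359375), 53.033042907714844) mat x,y -0.0029489034383019526 0.0008911413811747472
```

View pics/end.png

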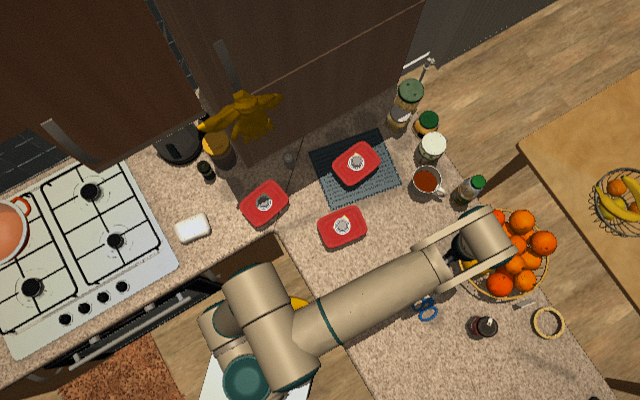

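The top view shows the worn tub centred on the mat at (355,163). The sealed tubs at (264,203) and (342,227) and the mug at (427,181) have not moved, and the arm is clear of everything.

```bash
python3 -c "
from rig import *
print(sign_off())"
```

```text
the job is handed in; nothing more can be done
None
```

I handed the job in at about 26 s: both sound plugs are pressed down and stayed down, and the tub with the worn plug stands on the drying mat about 3 mm from its middle. The sealed tubs did not move, and the last picture showed nothing else disturbed; the hand-in returned no verdict.

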